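# Tip the blue pail of bearing balls into the parts tray

## Task

In the parts store, lift the blue pail (its bail is the handle for carrying) and stand it upright on the middle of the black-topped riser block with both steel balls still in it; with its wire foot loop facing away from the yellow tray it is ready to be tipped. There, tip it well over towards the tray (the foot loop at its bottom rim is the handle for tipping) so that both balls roll out into the yellow tray. Then stand the empty pail upright on the middle of the riser again and let go.

Things in the scene. Friction and masses are not known exactly. Their poses are not given: they have to be found in the camera images.
- pail_center (a point): Blue pail (not the red one), 80 mm high, radius 52 at base, 62 at mouth; 0.35 kg. Point: on its axis, 40 mm above its underside; z up. Rigid upright bail: grip bar, 14 thick, 70 long along y, centre at z +110 mm. Foot loop on the bottom rim at -x: bar, 10 thick, 70 free along y, centre at x -135, z -12 mm, can turn in the grip; 68 mm free to the pail. Tips to +x about the base edge x +52, z -40.
- riser_top (a point): Centre of the top of the fixed riser, 140 (x) by 180 (y) mm, black rubber, 50 mm above the bench; z up. Its +x points to the yellow tray fixed against it: inside x 70 to 275, y -115 to 115 mm, floor 41 mm below this point, side walls 5 and far wall 25 mm above it. With the pail's x along this x the foot loop faces away from the tray.
- ball_a_center (a point): Centre of one of the two steel bearing balls in the blue pail, 32 mm across, about 0.13 kg.
- ball_b_center (a point): Centre of the other steel ball, the same.
Things that resemble listed ones, but are neither listed nor needed, are in the scene too. What is shaped like the part that bears ball_a_center but orange is not meant.

How it is judged:
On the way, in this order (a step that is already met when the one before it is completed fails the run):
1. the blue pail stands upright on the riser, both balls still in it (horizontal distance between pail_center and riser_top below 0.04 m and z of pail_center in the frame of riser_top between 0.03 and 0.048 m and angle between pail_center's own z axis and vertical below 0.17 rad and distance between each of ball_a_center, ball_b_center and pail_center below 0.06 m), for 0.2 s.
2. the pail is tipped by more than 60 degrees at the riser (angle between pail_center's own z axis and vertical above 1.05 rad and horizontal distance between pail_center and riser_top below 0.15 m), for 0.1 s.
At the end, for the whole second after the job is handed in: Both balls lie in the yellow tray; the blue pail stands upright (within 10 degrees) and still on the riser, its axis within 40 mm of the riser's centre; everything is released (horizontal distance between pail_center and riser_top below 0.04 m and z of pail_center in the frame of riser_top between 0.03 and 0.048 m and angle between pail_center's own z axis and vertical below 0.17 rad and x of ball_a_center in the frame of riser_top between 0.07 and 0.28 m and y of ball_a_center in the frame of riser_top between -0.12 and 0.12 m and z of each of ball_a_center, ball_b_center in the frame of riser_top below 0 m and x of ball_b_center in the frame of riser_top between 0.07 and 0.28 m and y of ball_b_center in the frame of riser_top between -0.12 and 0.12 m and linear speed of pail below 0.03 m/s); the robot touches nothing.
It also fails if it takes over 72 s, if anything falls off the work surface, if the arm or the gripper's body presses on something with over 40 N, if the wrist force passes 120 N, or if a joint passes its speed limit or range.

## Robot

A 7-joint arm with a two-finger parallel gripper is mounted at the origin on the work surface. World frame = base frame: x ahead of the robot, y to its left, z up, the work surface at z = 0. Lengths are in m, angles in rad, forces in N, time in s.
With the tool pointing down it reaches from about 0.4 to 0.85 m from the base axis. Payload 4.5 kg.
Tool frame: the origin (TCP) lies at the very end of the fingers, on their centre line; the grasp point (between the pads) lies 19 mm behind it (tcp_to_grasp is the z of the grasp point in the tool frame, in m); z points along the fingers, y is the line along which they close (so a half turn about z gives the same grasp; the last joint's range is limited). The gripper opens to 88 mm and grips with 3 to 60 N. Pads are 18 mm wide; open, the fingers measure 123 mm over their backs; the gripper's body (75 mm by 187 mm) begins 45 mm behind the grasp point.
Start: joints at [-1.122, 0.689, -0.195, 1.565, 0.157, 0.902, -0.215], TCP at [0.252, 0.572, 0.211] pointing down, gripper open.
Joint ranges: [-3.01, 3.01], [-0.46, 2.08], [-1.47, 1.51], [0.13, 2.56], [-1, 4.14], [0.04, 2.09], [-2.66, 2.66]. Speed limits (rad/s): [2.57, 2.57, 3.14, 3.14, 3.14, 3.14, 3.14].

## Interface

Orientations are given as a unit quaternion [x, y, z, w].
In Python, from plant import * gives the robot as it stands. The module is installed in compiled form; this text tells all that it offers.
- The arm moves only by the shell command python3 -m jog 'ROWS' [OPENING] [FORCE]. ROWS is JSON, a list that holds one entry, the list of rows, each a list of 6 numbers: the shift along the tool's x, y, z in m, then the turn, a rotation vector about the tool's x, y, z in rad. In form: [[[dx, dy, dz, ax, ay, az], ...]]. A call has 1 to 12 rows; each row shifts and turns the commanded pose from where the row before left it, along the tool's axes as they then stand; what a row does not reach is not made up. A row lasts 1/8 s, in which the tool goes at most 62.5 mm and 10.7 degrees, less where a joint would pass 70% of its speed; a pose out of reach is approached as far as the arm can. A call with a gripper value outside its range is refused whole. OPENING is the finger opening in m, from 0 to 0.0881, set as the call begins (- or left out, the last holds). The fingers move at their own pace and stop on an object; FORCE is the grip in N (left out, the last holds). Time passes only in rows, so rows that do not move let the fingers close. It gives the time, the measured TCP pose, the force, the opening and the grip force at its end, in the units of the state.
- get_state(): the state, without advancing time (a new reading comes with each control period).
- snapshot(name): name is "scene" or "top" or "wrist"; returns a dict with "frame" (400x640x3 uint8, red, green, blue), "mtx" (3x3 intrinsics, pixels), "xyz" and "orientation" of the camera in the world; the wrist camera has in their place "mount" (4x4, takes a point from camera to tool coordinates, whose origin is the TCP and whose axes are the flange's). Camera axes: x right, y down, z forward; pixel columns grow to the right and rows downward; lengths in m; the calibration is good to about 2 mm. A picture is of the moment at which its call begins: read the wrist's pose just before it. There is no depth.
- finish_job(): hands the job in; it is judged then, once.
The state is a dict: "clock": time; "q": joint angles; "qd": joint speeds; "joint_torque": joint torques, N m; "tool_pos": TCP position; "eef_rot": TCP orientation; "contact_force": force on the tool from outside, world axes, zero at the start; "moment": the same for the moment, N m; "opening": opening from 0.0 (shut) to 1.0 (fully open); "finger_force": force on a finger pad.
Only numpy, scipy, OpenCV 4.12 (cv2) and the standard library are available. Lean on these libraries where they do the work, as an engineer would, in place of code of your own. Each camera call takes 0.05 s, during which the arm holds its last target. There are 200 camera calls.

## Working session

There is one attempt and no reset: what is moved stays moved. The work goes in short steps, Python scripts to look and compute and a shell command to move; the robot and the scene stay as the last step left them, time stands still between calls to the robot, and variables do not carry over. Pictures are saved under pics/ and viewed, at most 10 in all, crops included, and the job is handed in when it is done.

```bash
mkdir -p pics
cat > h.py <<'E'
from plant import *
import numpy as np, cv2
from scipy.spatial.transform import Rotation as R
def save(n,f):
    s=snapshot(n); cv2.imwrite('pics/'+f,s['frame'][:,:,::-1])
    np.savez('pics/'+f+'.npz',**{k:v for k,v in s.items()}); return s
def ray(f,u,v):
    d=np.load('pics/'+f+'.npz'); 
    Rm=orient(d['orientation']); r=Rm@np.linalg.inv(d['mtx'])@[u,v,1]
    return d['xyz'],r/np.linalg.norm(r)
def orient(o):
    o=np.array(o); return R.from_quat(o).as_matrix() if o.size==4 else o.reshape(3,3)
def atz(f,u,v,z):
    p,r=ray(f,u,v); return p+r*(z-p[2])/r[2]
def tri(*obs):
    A=np.zeros((3,3));b=np.zeros(3)
    for o in obs:
        p,r=ray(*o); M=np.eye(3)-np.outer(r,r); A+=M;b+=M@p
    x=np.linalg.solve(A,b); 
    return x,[np.linalg.norm((np.eye(3)-np.outer(ray(*o)[1],ray(*o)[1]))@(x-ray(*o)[0])) for o in obs]
E
python3 - <<'E'
from h import *
print(get_state())
for n in('scene','top'):
    s=save(n,n+'1.png'); print(n,s['mtx'],s['xyz'],s['orientation'])
E
```

```text
{'clock': 0.0, 'q': array([-1.12219363,  0.68997616, -0.19454796,  1.5663398 ,  0.1572652 ,
        0.90248147, -0.21512778]), 'qd': array([ 1.71028185e-03, -1.42083352e-04,  5.54133475e-04,  1.07767974e-03,
       -9.74645181e-05, -8.37138988e-04, -1.68799043e-03]), 'joint_torque': array([ 8.07381202e-04, -5.27561724e+01, -1.26636062e+00, -1.53420854e+01,
       -5.25656529e-02,  6.60338905e-03,  1.63702443e-04]), 'tool_pos': array([0.25162866, 0.57136619, 0.20981694]), 'eef_rot': array([ 2.05887834e-01,  9.78575176e-01, -8.95835818e-04, -1.46706495e-04]), 'contact_force': array([ 0.92974216,  0.84876205, -0.13745743]), 'moment': array([ 0.04129526, -0.00721309, -0.0184541 ]), 'finger_force': 0.0, 'opening': 1.0007683157534804}
scene [[363.38975757   0.         319.63651458]
 [  0.         363.38975757 200.04102466]
 [  0.           0.           1.        ]] [ 1.05308315 -0.0237156   0.54179382] [ 0.59427116  0.69448982 -0.31077814 -0.26065807]
top [[500.84575361   0.         325.49540723]
 [  0.         500.84575361 203.81423082]
 [  0.           0.           1.        ]] [ 0.48640292 -0.10192618  0.88022428] [-0.69959579  0.71349272 -0.03051449  0.02372182]
```

View pics/scene1.png

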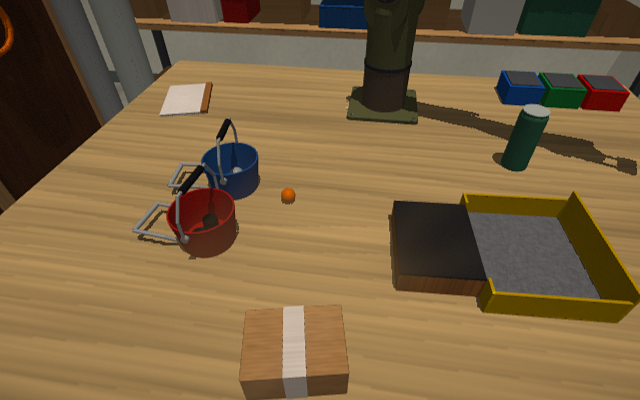

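View pics/top1.png

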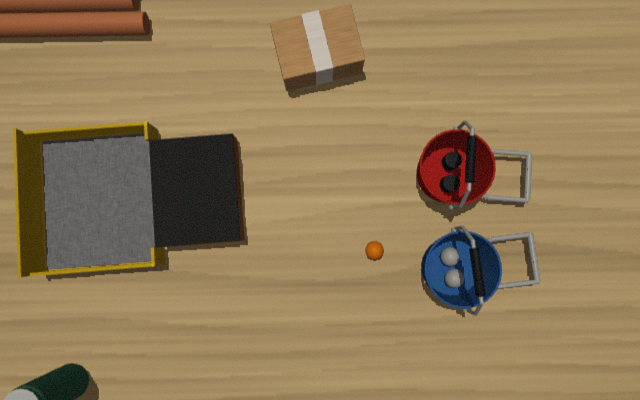

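Candidates in the top view: the blue pail at (462,269) with two steel balls, against the red pail at (457,168) with black balls. The loose orange ball at (374,250) is a distractor. I choose the blue pail and check it in close crops.

Run:
```python
from h import *
a=cv2.imread('pics/top1.png')[210:330,400:560]; b=cv2.imread('pics/scene1.png')[110:260,130:290]
c=np.vstack([cv2.resize(a,None,fx=5,fy=5,interpolation=2)[:600]])
cv2.imwrite('pics/c1.png',c)
cv2.imwrite('pics/c2.png',cv2.resize(b[:110],None,fx=5,fy=5,interpolation=2))
cv2.imwrite('pics/c3.png',np.vstack([cv2.resize(cv2.imread('pics/scene1.png')[185:325,380:640],None,fx=3,fy=2,interpolation=2)[:280],cv2.resize(cv2.imread('pics/top1.png')[115:285,0:260],None,fx=3,fy=1.8)]))
```

```text
(no output)
```

View pics/c1.png

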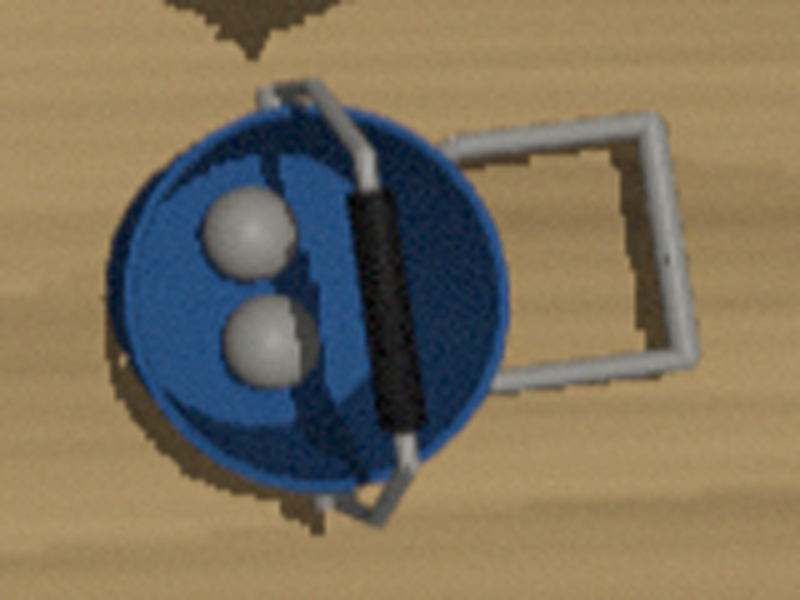

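View pics/c2.png

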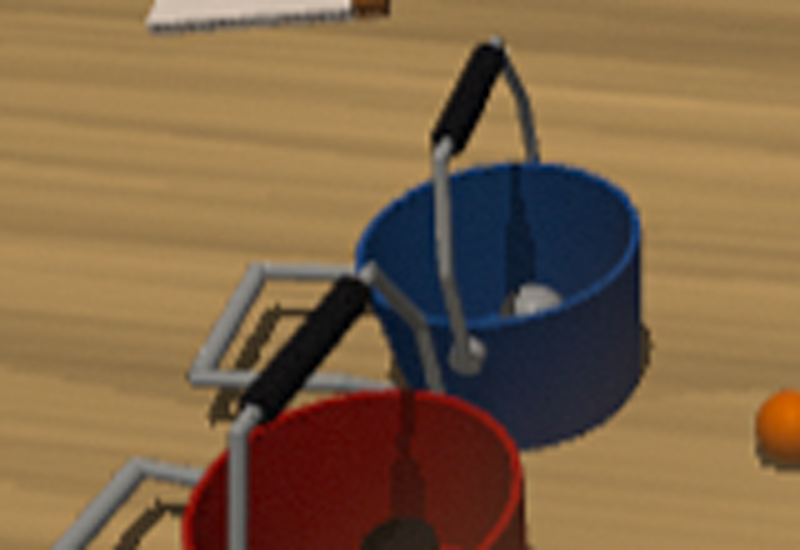

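The blue pail is confirmed: two grey steel balls, and its loop points right (−y). Top view: bail ends at (474,248) and (481,296.4), loop corners at (530,234) and (537,282). Scene view: bail ends at (219.4,139.4) and (229,119.6), loop corners at (169,185.6) and (181.6,163.6).

View pics/c3.png

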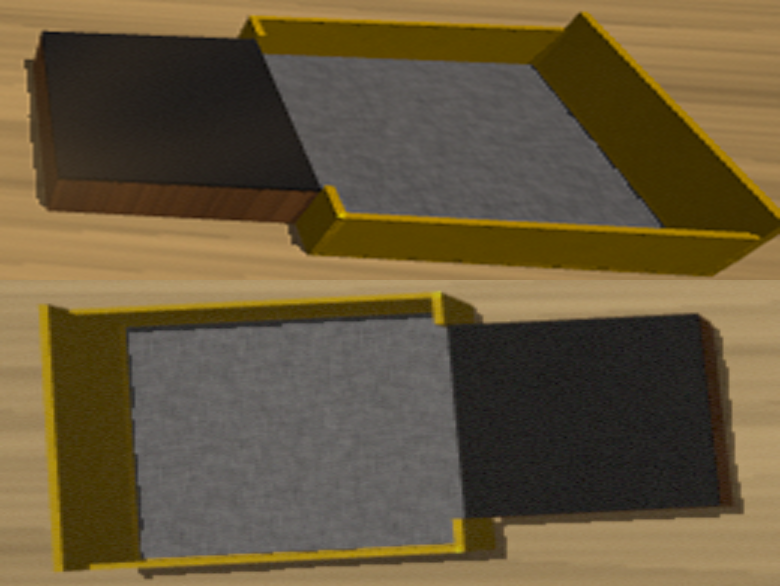

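Run:
```python
from h import *
np.set_printoptions(precision=4,suppress=True)
T='top1.png';S='scene1.png'
for n,t,s in [('bail1',(474,248),(219.4,139.4)),('bail2',(481,296.4),(229,119.6)),('loop1',(530,234),(169,185.6)),('loop2',(537,282),(181.6,163.6))]:
    print(n,*tri((T,)+t,(S,)+s))
w=snapshot('wrist'); print(w['mount'],w['mtx'])
```

```text
bail1 [ 0.4732 -0.324   0.1461] [np.float64(0.0016943134354885057), np.float64(0.0016943134354885168)]
bail2 [ 0.4034 -0.3287  0.1509] [np.float64(0.0025482208505974878), np.float64(0.002548220850597498)]
loop1 [ 0.4931 -0.4581  0.0255] [np.float64(0.0013148717716747608), np.float64(0.0013148717716747196)]
loop2 [ 0.4117 -0.4658  0.0258] [np.float64(0.0012306021757203152), np.float64(0.0012306021757203425)]
[[-0.0007 -0.9598 -0.2808  0.0729]
 [ 1.     -0.001   0.0008  0.0001]
 [-0.0011 -0.2808  0.9598 -0.1739]
 [ 0.      0.      0.      1.    ]] [[304.0382   0.     313.5706]
 [  0.     304.0382 196.3177]
 [  0.       0.       1.    ]]
```

Riser top corners. Top view: (150,140), (232.3,134.4), (240.7,240.6), (155,247.2). Matching scene pixels: (487.3,280), (399,275), (394,201.5), (466.7,205).

Run:
```python
from h import *
np.set_printoptions(precision=4,suppress=True)
T='top1.png';S='scene1.png'
P=[]
for t,s in [((150,140),(487.3,280)),((232.3,134.4),(399,275)),((240.7,240.6),(394,201.5)),((155,247.2),(466.7,205))]:
    x,r=tri((T,)+t,(S,)+s); P.append(atz(T,*t,.05)); print(x,r[0],P[-1])
P=np.array(P);c=P.mean(0);d=(P[0]+P[3]-P[1]-P[2])/2;e=(P[0]+P[1]-P[2]-P[3])/2
print(c,np.linalg.norm(d),np.linalg.norm(e),np.degrees(np.arctan2(d[1],d[0])),np.degrees(np.arctan2(-e[1],-e[0]))-90)
s=get_state();print(R.from_quat(s['eef_rot']).as_matrix())
```

```text
[0.664  0.1845 0.0463] 0.002130068065225529 [0.6629 0.181  0.05  ]
[0.6718 0.0453 0.0414] 0.00037178130868509063 [0.6699 0.0435 0.05  ]
[0.4919 0.0337 0.0434] 0.002022903654495582 [0.492  0.0306 0.05  ]
[0.4841 0.1757 0.0461] 0.00267290946446778 [0.4839 0.1716 0.05  ]
[0.5772 0.1067 0.05  ] 0.1394659252530466 0.17884002563971516 93.09110538450186 -266.4350080181622
[[-0.9152  0.403  -0.0004]
 [ 0.403   0.9152 -0.0013]
 [-0.0001 -0.0014 -1.    ]]
```

Riser centre is about (0.577, 0.108, 0.05) with yaw about 93°. The bail bar is at (0.438, -0.326, 0.149) and pail yaw is about 95.5°. I'll swing round to above the bail.

```bash
cat > rel.py <<'E'
import sys
from h import *
# python3 rel.py x y z heading_of_tool_y_deg : remaining shift in tool axes
a=list(map(float,sys.argv[1:])); s=get_state(); M=R.from_quat(s['eef_rot']).as_matrix()
np.set_printoptions(precision=4,suppress=True)
print('t',round(s['clock'],2),'pos',s['tool_pos'],'tool-shift',M.T@(np.array(a[:3])-s['tool_pos']))
h=np.degrees(np.arctan2(M[1,1],M[0,1])); print('heading',h,'z axis',M[:,2],'q',s['q'],'F',s['contact_force'],s['opening'],s['finger_force'])
if len(a)>3: print('turn about tool z', -np.radians((a[3]-h+180)%360-180))
E
python3 -m jog '[[[-0.034,-0.015,-0.011,0,0,0.1],[-0.034,-0.015,-0.011,0,0,-0.1],[-0.034,-0.015,-0.011,0,0,0],[-0.034,-0.015,-0.011,0,0,0],[-0.034,-0.015,-0.011,0,0,0],[-0.034,-0.015,-0.011,0,0,0],[-0.034,-0.015,-0.011,0,0,0],[-0.034,-0.015,-0.011,0,0,0]]]' 0.085
python3 -m jog '[[[-0.023,-0.0375,0,0,0,0],[-0.023,-0.0375,0,0,0,0],[-0.023,-0.0375,0,0,0,0],[-0.023,-0.0375,0,0,0,0],[-0.023,-0.0375,0,0,0,0],[-0.023,-0.0375,0,0,0,0],[-0.023,-0.0375,0,0,0,0],[-0.023,-0.0375,0,0,0,0]]]'
python3 -m jog '[[[-0.009,-0.04,0,0,0,0],[-0.009,-0.04,0,0,0,0],[-0.009,-0.04,0,0,0,0],[-0.009,-0.04,0,0,0,0],[-0.009,-0.04,0,0,0,0],[-0.009,-0.04,0,0,0,0],[-0.009,-0.04,0,0,0,0],[-0.009,-0.04,0,0,0,0],[0,0,0,0,0,0.1],[0,0,0,0,0,0.1],[0,0,0,0,0,0.1],[0,0,0,0,0,0.1]]]'
python3 rel.py 0.438 -0.326 0.25 275.5
```

```text
clock: 1.15
tool_pos: [0.4501, 0.3491, 0.2987]
eef_rot: [0.206, 0.979, -0.0, -0.0]
contact_force: [0.0, 0.4, -0.0]
opening: 0.965
finger_force: 0.0
clock: 2.15
tool_pos: [0.497, 0.0001, 0.2985]
eef_rot: [0.206, 0.979, 0.0, -0.0]
contact_force: [1.1, 1.0, 1.0]
opening: 0.964
finger_force: 0.0
clock: 3.65
tool_pos: [0.4338, -0.3202, 0.2983]
eef_rot: [0.398, 0.918, 0.0, -0.0]
contact_force: [0.0, -0.1, -0.1]
opening: 0.963
finger_force: 0.0
t 3.65 pos [ 0.4338 -0.3202  0.2983] tool-shift [-0.0072 -0.0009  0.0483]
heading 43.12666045458119 z axis [-0.0006  0.0005 -1.    ] q [ 0.5829  0.4689 -0.0509  1.7088  0.0278  0.9654  1.2743] F [ 0.0149 -0.104  -0.0619] 0.9633370988613442 0.0
turn about tool z 2.227505438257284
```

```bash
python3 -m jog '[[[0,0,0,0,0,0.18],[0,0,0,0,0,0.18],[0,0,0,0,0,0.18],[0,0,0,0,0,0.18],[0,0,0,0,0,0.18],[0,0,0,0,0,0.18],[0,0,0,0,0,0.18],[0,0,0,0,0,0.18],[0,0,0,0,0,0.18],[0,0,0,0,0,0.18],[0,0,0,0,0,0.18],[0,0,0,0,0,0.18]]]'
python3 -m jog '[[[0,0,0,0,0,0.067],[0,0,0,0,0,0]]]'
python3 - <<'E'
from h import *
s=get_state(); w=snapshot('wrist')
M=np.eye(4);M[:3,:3]=R.from_quat(s['eef_rot']).as_matrix();M[:3,3]=s['tool_pos']
C=M@w['mount']; cv2.imwrite('pics/w1.png',w['frame'][:,:,::-1])
np.savez('pics/w1.png.npz',mtx=w['mtx'],xyz=C[:3,3],orientation=C[:3,:3])
E
python3 rel.py 0.438 -0.326 0.25 275.5
```

```text
clock: 5.15
tool_pos: [0.4339, -0.32, 0.2983]
eef_rot: [0.997, 0.081, -0.0, -0.0]
contact_force: [0.0, -0.2, -1.3]
opening: 0.965
finger_force: 0.0
clock: 5.4
tool_pos: [0.4339, -0.32, 0.2983]
eef_rot: [0.999, 0.05, -0.0, -0.0]
contact_force: [-0.0, -0.1, -0.0]
opening: 0.967
finger_force: 0.0
t 5.45 pos [ 0.434  -0.3201  0.2984] tool-shift [0.0034 0.0063 0.0484]
heading -84.18488210705468 z axis [-0.0005  0.0004 -1.    ] q [ 0.1926  0.527   0.5911  1.728  -0.3415  0.9917 -0.5587] F [ 0.8043 -0.0628 -0.0072] 0.9603004310933205 0.0
turn about tool z 0.005499844763842416
```

View pics/w1.png

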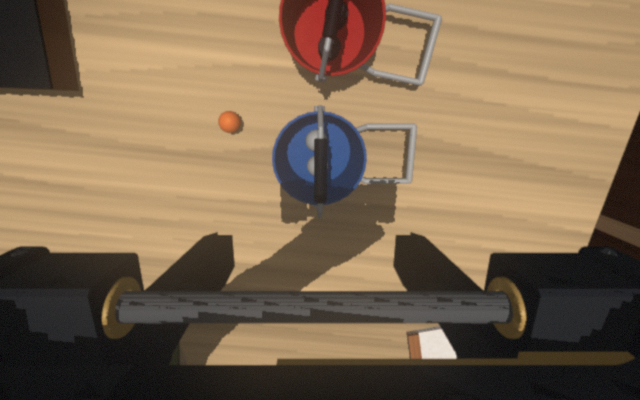

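The wrist view shows the blue pail with its bail grip running vertically from (320.5,138) to (320.5,202), so it lines up with the tool. The loop corners are at (414,124) and (411,182).

```bash
python3 - <<'E'
from h import *
np.set_printoptions(precision=4,suppress=True)
W='w1.png';T='top1.png'
for u,v,t in[(320.5,138,(474,248)),(320.5,202,(481,296.4))]: print(atz(W,u,v,.15),tri((W,u,v),(T,)+t))
for u,v in[(414,124),(411,182)]: print(atz(W,u,v,.028))
E
python3 rel.py 0.438 -0.326 0.131 275.5
```

```text
[ 0.4755 -0.3223  0.15  ] (array([ 0.4749, -0.3224,  0.1555]), [np.float64(0.001133868389610708), np.float64(0.0011338683896106752)])
[ 0.4058 -0.3298  0.15  ] (array([ 0.405 , -0.3305,  0.151 ]), [np.float64(0.0012653313235251747), np.float64(0.0012653313235249566)])
[ 0.4968 -0.4562  0.028 ]
[ 0.4128 -0.4681  0.028 ]
t 5.45 pos [ 0.434  -0.3201  0.2984] tool-shift [0.0035 0.0064 0.1674]
heading -84.18488210705468 z axis [-0.0005  0.0004 -1.    ] q [ 0.1926  0.527   0.5911  1.728  -0.3415  0.9917 -0.5587] F [ 0.8043 -0.0628 -0.0072] 0.9603004310933205 0.0
turn about tool z 0.005499844763842416
```

```bash
python3 -m jog '[[[0.003,0.003,0.02,0,0,0],[0.0025,0.0032,0.02,0,0,0],[0,0,0.02,0,0,0],[0,0,0.02,0,0,0],[0,0,0.02,0,0,0],[0,0,0.02,0,0,0],[0,0,0.015,0,0,0],[0,0,0.012,0,0,0],[0,0,0.01,0,0,0],[0,0,0.01,0,0,0],[0,0,0,0,0,0]]]'
python3 -m jog '[[[0,0,0,0,0,0],[0,0,0,0,0,0],[0,0,0,0,0,0],[0,0,0,0,0,0],[0,0,0,0,0,0],[0,0,0,0,0,0],[0,0,0,0,0,0],[0,0,0,0,0,0]]]' 0 50
python3 -m jog '[[[0,0,-0.003,0,0,0],[0,0,-0.005,0,0,0],[0,0,-0.01,0,0,0],[0,0,-0.015,0,0,0],[0,0,-0.02,0,0,0],[0,0,-0.02,0,0,0],[0,0,-0.02,0,0,0],[0,0,-0.015,0,0,0],[0,0,-0.007,0,0,0],[0,0,-0.005,0,0,0],[0,0,0,0,0,0],[0,0,0,0,0,0]]]'
python3 rel.py 0.577 0.126 0.251 273.2
python3 - <<'E'
from h import *
s=save('scene','s2.png')
c=cv2.imread('pics/s2.png'); cv2.imwrite('pics/s2c.png',cv2.resize(c[20:220,100:360],None,fx=3,fy=3))
E
```

```text
clock: 6.82
tool_pos: [0.4398, -0.3257, 0.131]
eef_rot: [0.999, 0.05, -0.0, -0.0]
contact_force: [-0.6, 0.0, -1.0]
opening: 0.964
finger_force: 0.0
clock: 7.82
tool_pos: [0.4401, -0.326, 0.1316]
eef_rot: [0.999, 0.05, 0.0, -0.0]
contact_force: [-0.2, -0.7, 0.8]
opening: 0.079
finger_force: 0.0
clock: 9.32
tool_pos: [0.4399, -0.3257, 0.2511]
eef_rot: [0.999, 0.05, -0.0, -0.0]
contact_force: [0.5, -1.1, -0.2]
opening: 0.004
finger_force: 0.0
t 9.32 pos [ 0.4399 -0.3257  0.2511] tool-shift [ 0.1815 -0.4358  0.0003]
heading -84.28095131974118 z axis [-0.0009  0.0007 -1.    ] q [ 0.2233  0.5913  0.5568  1.7731 -0.3888  0.8898 -0.5178] F [ 0.4882 -1.1285 -0.2477] 0.003712761249317345 0.0
turn about tool z 0.04396569348853453
```

View pics/s2c.png

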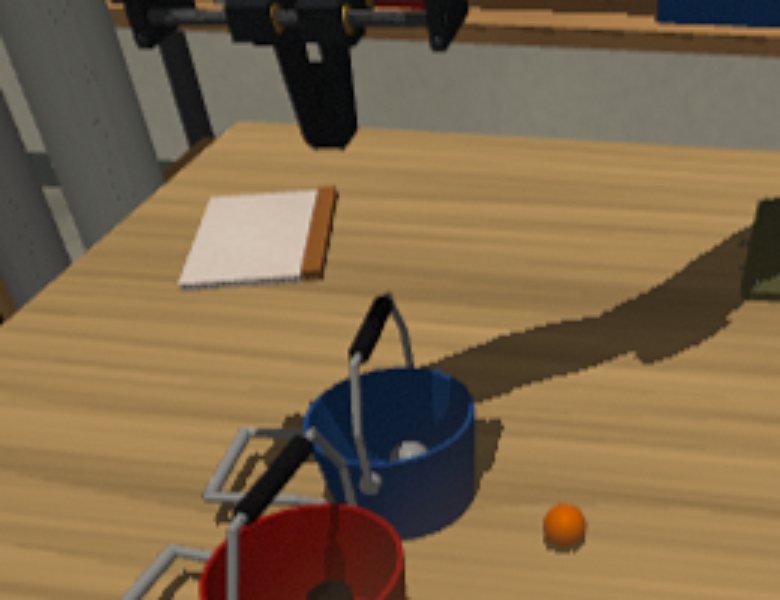

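The fingers closed to nothing and the pail is still in place, with its bail at the same scene pixel. The fingertip is seen at scene (209,68); I'll compare that with the reported TCP.

Run:
```python
from h import *
np.set_printoptions(precision=4,suppress=True)
s=get_state()
def proj(f,p):
    d=np.load('pics/'+f+'.npz'); c=orient(d['orientation']).T@(np.array(p)-d['xyz']); u=d['mtx']@c; return u[:2]/u[2]
print('tcp scene',proj('s2.png',s['tool_pos']))
print('bail centre scene',proj('s2.png',[.440,-.326,.15]))
w=snapshot('wrist'); M=np.eye(4);M[:3,:3]=R.from_quat(s['eef_rot']).as_matrix();M[:3,3]=s['tool_pos']
C=M@w['mount'];np.savez('pics/w2.png.npz',mtx=w['mtx'],xyz=C[:3,3],orientation=C[:3,:3])
cv2.imwrite('pics/w2.png',w['frame'][:,:,::-1]); print('tcp wrist',proj('w2.png',s['tool_pos']))
save('top','t2.png');print('tcp top',proj('t2.png',s['tool_pos']))
a=w['frame'][60:300,160:480,::-1]; b=cv2.imread('pics/t2.png')[160:400,380:620]
cv2.imwrite('pics/m2.png',cv2.resize(np.hstack([a,b]),None,fx=1.4,fy=1.4))
```

```text
tcp scene [213.1653  81.6875]
bail centre scene [223.0367 128.8273]
tcp wrist [314.4946 229.4779]
tcp top [500.8122 276.1034]
```

View pics/m2.png

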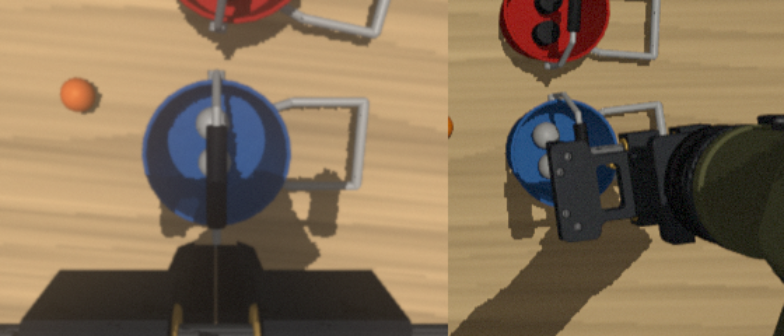

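Run:
```python
from h import *
np.set_printoptions(precision=1,suppress=True,linewidth=200)
s=get_state();M=R.from_quat(s['eef_rot']).as_matrix()
def proj(f,p):
    d=np.load('pics/'+f+'.npz'); c=orient(d['orientation']).T@(np.array(p)-d['xyz']); u=d['mtx']@c; return u[:2]/u[2]
for x in(-.009,.009):
  for z in(0,-.02,-.03,-.04,-.06): print(x,z,*[proj(f,s['tool_pos']+M@[x,0,z]) for f in('s2.png','w2.png')])
g=cv2.imread('pics/s2.png',0)
for v in range(50,90,2): print(v,g[v,196:228:2])
w=cv2.imread('pics/w2.png',0)
print('wrist');
for v in range(215,262,2): print(v,w[v,280:350:4])
print(proj('scene1.png',[.252,.572,.211]),proj('top1.png',[.252,.572,.211]))
```

```text
-0.009 0 [214.4  79.6] [314.6 242.9]
-0.009 -0.02 [212.2  69.2] [314.7 258.2]
-0.009 -0.03 [211.1  63.8] [314.7 267.2]
-0.009 -0.04 [210.   58.4] [314.8 277.4]
-0.009 -0.06 [207.6  47.1] [314.9 302.1]
0.009 0 [211.8  83.7] [314.6 215.7]
0.009 -0.02 [209.5  73.2] [314.7 228.3]
0.009 -0.03 [208.3  67.8] [314.7 235.8]
0.009 -0.04 [207.1  62.2] [314.8 244.3]
0.009 -0.06 [204.6  50.8] [314.9 265. ]
50 [ 32  13  13  11  12  11  11  10  13  16  10 117 117 115 117 115]
52 [ 74   8  15   9  11  10  15   9  10  15   9  87 117 115 114 115]
54 [123  15  12  13  14   7  13  12   7  13   9  59 116 117 116 113]
56 [119  33  13  11   9  11  13  10  13  15  10  48 119 115 117 115]
58 [116  73  10  10  11  13  11  12   8  14  16  18 117 116 114 117]
60 [118 122  16  13  11  15  11  12  16  15  15   3 117 116 116 117]
62 [136 139  38  14  10  12  12  13  12  12  11   6 123 123 124 120]
64 [138 139  76  11  11  10  11  12  11  13  10  74 135 133 131 133]
66 [140 141 148  15  12  11   8  14  14  14  23 141 138 139 139 137]
68 [143 143 145 114  16   2   0   8   3   5 127 142 139 139 138 139]
70 [141 140 1
[... 1740 characters left out ...]
2  38  37  36  36  34  32  31  31  31  35  30  32  63  77]
245 [170  51  42  41  40  37  36  30  38  32  32  32  32  34  32  33  42  73]
247 [164  45  39  40  36  37  35  33  38  34  29  29  29  33  31  32  34  73]
249 [148  42  39  37  41  37  31  30  32  30  32  34  32  30  28  32  26  75]
251 [103  41  37  39  37  32  35  30  36  30  31  29  27  30  31  31  34  68]
253 [51 42 40 34 32 34 34 31 39 29 31 29 25 31 30 32 34 41]
255 [44 44 39 37 35 32 32 32 35 34 28 30 32 29 31 30 33 35]
257 [41 41 39 36 35 34 34 32 36 30 31 32 28 29 30 30 35 34]
259 [44 39 38 39 35 31 35 30 38 27 28 28 31 31 31 27 34 29]
261 [41 41 33 35 34 34 30 28 33 31 28 31 31 30 31 30 29 33]
[674.   88.2] [-200.8  436.2]
```

Both views put the real fingertips about 28 mm short of the reported TCP. Wrist: seen at row 234.5, expected 215.7. Scene: row 69.5, expected 83.7. So the fingers closed just above the bar. I'll redo the grasp 25 mm lower.

```bash
python3 -m jog '[[[0,0,0,0,0,0],[0,0,0,0,0,0],[0,0,0,0,0,0],[0,0,0,0,0,0],[0,0,0,0,0,0],[0,0,0.015,0,0,0],[0,0,0.02,0,0,0],[0,0,0.02,0,0,0],[0,0,0.02,0,0,0],[0,0,0.015,0,0,0]]]' 0.06
python3 -m jog '[[[0,0,0.01,0,0,0],[0,0,0.01,0,0,0],[0,0,0.01,0,0,0],[0,0,0.01,0,0,0],[0,0,0.008,0,0,0],[0,0,0.006,0,0,0],[0,0,0,0,0,0]]]'
python3 -m jog '[[[0,0,0,0,0,0],[0,0,0,0,0,0],[0,0,0,0,0,0],[0,0,0,0,0,0],[0,0,0,0,0,0],[0,0,0,0,0,0],[0,0,0,0,0,0],[0,0,0,0,0,0]]]' 0 50
python3 rel.py 0.577 0.126 0.251 273.2
```

```text
clock: 10.72
tool_pos: [0.4396, -0.3255, 0.1599]
eef_rot: [0.999, 0.05, -0.001, -0.001]
contact_force: [0.0, 0.0, -0.8]
opening: 0.676
finger_force: 0.0
clock: 11.6
tool_pos: [0.4399, -0.3258, 0.1072]
eef_rot: [0.999, 0.05, -0.0, -0.0]
contact_force: [0.6, 0.3, -1.2]
opening: 0.68
finger_force: 0.0
clock: 12.6
tool_pos: [0.4402, -0.3264, 0.1076]
eef_rot: [0.999, 0.05, 0.0, 0.0]
contact_force: [0.5, -1.9, -1.2]
opening: 0.145
finger_force: 49.9
t 12.6 pos [ 0.4402 -0.3264  0.1076] tool-shift [ 0.1812 -0.4364 -0.1436]
heading -84.28945661357143 z axis [ 0.0003 -0.0006 -1.    ] q [ 0.3244  0.7802  0.3946  1.9109 -0.5376  0.5555 -0.3902] F [ 0.5052 -1.9091 -1.2324] 0.1453902937736471 49.93388023227453
turn about tool z 0.043817248107347294
```

```bash
python3 -m jog '[[[0,0,-0.003,0,0,0],[0,0,-0.006,0,0,0],[0,0,-0.01,0,0,0],[0,0,-0.015,0,0,0],[0,0,-0.015,0,0,0],[0,0,-0.015,0,0,0],[0,0,-0.015,0,0,0],[0,0,-0.012,0,0,0],[0,0,-0.006,0,0,0],[0,0,-0.003,0,0,0],[0,0,0,0,0,0]]]'
python3 -m jog '[[[0.0005,-0.005,0,0,0,0],[0.001,-0.013,0,0,0,0],[0.0025,-0.022,0,0,0,0],[0.003,-0.03,0,0,0,0],[0.003,-0.03,0,0,0,0],[0.003,-0.03,0,0,0,0],[0.004,-0.03,0,0,0,0],[0.006,-0.03,0,0,0,0],[0.008,-0.028,0,0,0,0],[0.01,-0.026,0,0,0,0],[0.012,-0.024,0,0,0,0],[0.014,-0.02,0,0,0,0]]]'
python3 rel.py 0.576 0.122 0.2076 273.2
```

```text
clock: 13.98
tool_pos: [0.44, -0.3259, 0.2074]
eef_rot: [0.999, 0.05, -0.0, -0.0]
contact_force: [-0.3, 0.3, -5.2]
opening: 0.141
finger_force: 50.0
clock: 15.48
tool_pos: [0.4775, -0.0304, 0.2075]
eef_rot: [0.999, 0.051, -0.0, -0.001]
contact_force: [0.3, 0.1, -6.7]
opening: 0.139
finger_force: 50.0
t 15.47 pos [ 0.4775 -0.0304  0.2075] tool-shift [ 0.1134 -0.1416  0.    ]
heading -84.19443449458988 z axis [-0.0011  0.0013 -1.    ] q [-0.3958  0.5735  0.5844  2.0211 -0.4925  0.6888 -0.965 ] F [ 0.2693  0.0783 -6.6551] 0.1385877413446978 50.020560286939144
turn about tool z 0.04547569694579708
```

```bash
python3 -m jog '[[[0.013,-0.017,0,0,0,0.01],[0.014,-0.017,0,0,0,0.01],[0.014,-0.017,0,0,0,0.01],[0.014,-0.017,0,0,0,0.01],[0.014,-0.017,0,0,0,0],[0.014,-0.017,0,0,0,0],[0.012,-0.016,0,0,0,0],[0.009,-0.011,0,0,0,0],[0.006,-0.007,0,0,0,0],[0.003,-0.004,0,0,0,0],[0,0,0,0,0,0],[0,0,0,0,0,0]]]'
python3 rel.py 0.576 0.122 0.1576 273.2
python3 - <<'E'
from h import *
save('top','t3.png');save('scene','s3.png')
a=cv2.imread('pics/t3.png')[100:340,60:380];b=cv2.imread('pics/s3.png')[60:300,300:620]
cv2.imwrite('pics/m3.png',cv2.resize(np.hstack([a,b]),None,fx=1.25,fy=1.25))
E
```

```text
clock: 16.98
tool_pos: [0.5803, 0.1141, 0.2076]
eef_rot: [1.0, 0.029, -0.0, 0.0]
contact_force: [-0.5, -0.2, -6.6]
opening: 0.145
finger_force: 50.0
t 16.98 pos [0.5803 0.1141 0.2076] tool-shift [-0.0038 -0.0081  0.05  ]
heading -86.63836725477478 z axis [-0.0005 -0.0004 -1.    ] q [-0.6156  0.727   0.6288  1.6982 -0.5257  0.8921 -1.2805] F [-0.4796 -0.181  -6.5737] 0.14479227255681518 50.0238928059116
turn about tool z 0.0028210235832174684
```

View pics/m3.png

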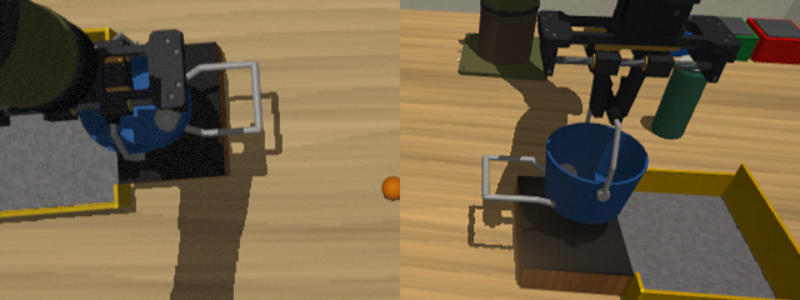

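The pail hangs upright over the riser with a ball visible in it, and the loop faces away from the tray. Next I lower it, release and retreat.

```bash
python3 -m jog '[[[-0.002,-0.004,0.003,0,0,0],[-0.002,-0.004,0.006,0,0,0],[0,0,0.008,0,0,0],[0,0,0.008,0,0,0],[0,0,0.007,0,0,0],[0,0,0.006,0,0,0],[0,0,0.004,0,0,0],[0,0,0.003,0,0,0],[0,0,0.003,0,0,0],[0,0,0.0015,0,0,0],[0,0,0,0,0,0]]]'
python3 rel.py 0.576 0.122 0.1576
```

```text
clock: 18.45
tool_pos: [0.5765, 0.1231, 0.1584]
eef_rot: [1.0, 0.03, 0.0, -0.0]
contact_force: [-0.0, 0.8, -4.1]
opening: 0.147
finger_force: 50.1
t 18.45 pos [0.5765 0.1231 0.1584] tool-shift [-0.0006  0.0011  0.0008]
heading -86.55306020962271 z axis [ 0.0006  0.0007 -1.    ] q [-0.6056  0.7821  0.5787  1.7529 -0.5792  0.7826 -1.2483] F [-0.0113  0.8358 -4.0595] 0.14670202483251388 50.0519276317209
```

```bash
python3 -m jog '[[[0,0,0.001,0,0,0],[0,0,0.001,0,0,0],[0,0,0,0,0,0],[0,0,0,0,0,0]]]'
python3 -m jog '[[[0,0,0,0,0,0],[0,0,0,0,0,0],[0,0,0,0,0,0],[0,0,0,0,0,0],[0,0,0,0,0,0],[0,0,-0.01,0,0,0],[0,0,-0.02,0,0,0],[0,0,-0.03,0,0,0],[0,0,-0.03,0,0,0],[0,0,-0.02,0,0,0],[0,0,-0.01,0,0,0],[0,0,0,0,0,0]]]' 0.045
python3 - <<'E'
from h import *
save('scene','s4.png'); save('top','t4.png')
c=cv2.imread('pics/s4.png')[90:300,330:560]
cv2.imwrite('pics/s4c.png',cv2.resize(c,None,fx=2.8,fy=2.8,interpolation=2))
E
python3 rel.py 0.576 -0.012 0.22
```

```text
clock: 18.95
tool_pos: [0.577, 0.1242, 0.1581]
eef_rot: [1.0, 0.03, 0.001, -0.001]
contact_force: [-3.5, 3.9, 9.1]
opening: 0.141
finger_force: 50.1
clock: 20.45
tool_pos: [0.5765, 0.1228, 0.2767]
eef_rot: [1.0, 0.03, 0.001, -0.0]
contact_force: [-0.3, -0.2, -0.2]
opening: 0.509
finger_force: 0.0
t 20.55 pos [0.5757 0.1228 0.2754] tool-shift [-0.0077  0.1346  0.0554]
heading -86.56811150734458 z axis [-0.0014 -0.     -1.    ] q [-0.664   0.6528  0.6873  1.6204 -0.4636  1.039  -1.3482] F [-1.0192 -0.0029 -0.9381] 0.5098598936560005 0.0
```

```bash
python3 -m jog '[[[0,0.015,0,0,0,0],[0,0.025,0,0,0,0],[0,0.03,0,0,0,0],[0,0.03,0,0,0,0],[0,0.03,0,0,0,0],[0,0.025,0,0,0,0],[0,0.015,0,0,0,0],[0,0.01,0,0.13,0,0],[0,0,0,0.13,0,0],[0,0,0,0.13,0,0],[0,0,0,0.13,0,0],[0,0,0,0,0,0]]]'
python3 rel.py 0.587 -0.0445 0.134 -86.05
```

```text
clock: 22.05
tool_pos: [0.5862, -0.0606, 0.2744]
eef_rot: [0.966, 0.026, -0.008, -0.256]
contact_force: [-0.4, -0.0, -0.3]
opening: 0.508
finger_force: 0.0
t 22.05 pos [ 0.5862 -0.0606  0.2744] tool-shift [0.0021 0.0557 0.1299]
heading -87.00776992712339 z axis [-0.0294  0.4947 -0.8685] q [ 0.0943  0.7237  0.4025  1.5099 -0.7391  1.3266 -0.7543] F [-0.3606 -0.0466 -0.2726] 0.5077122731350032 0.0
turn about tool z -0.016716238704889367
```

```bash
python3 -m jog '[[[0.001,0.01,0.02,0,0,-0.014],[0.001,0.012,0.03,0,0,0],[0,0.012,0.03,0,0,0],[0,0.012,0.03,0,0,0],[0,0.01,0.02,0,0,0],[0,0,0,0,0,0]]]'
python3 rel.py 0.584 0.0105 0.039 -86.05
python3 - <<'E'
from h import *
s=get_state(); w=snapshot('wrist')
cv2.imwrite('pics/w5.png',w['frame'][:,:,::-1])
M=np.eye(4);M[:3,:3]=R.from_quat(s['eef_rot']).as_matrix();M[:3,3]=s['tool_pos']
C=M@w['mount']; K=w['mtx']
f=w['frame'][:,:,::-1].copy()
for p in[(.625,-.0095,.078),(.585,-.012,.078),(.545,-.0145,.078)]:
    c=np.linalg.inv(C)@np.array([*p,1]); u=K@c[:3]; u=u[:2]/u[2]; print(u); cv2.drawMarker(f,tuple(int(round(t)) for t in u),(0,255,0),0,12,1)
cv2.imwrite('pics/w5m.png',f)
E
```

```text
clock: 22.8
tool_pos: [0.588, -0.0395, 0.1345]
eef_rot: [0.966, 0.036, -0.007, -0.257]
contact_force: [-0.0, -0.8, -0.2]
opening: 0.513
finger_force: 0.0
t 22.8 pos [ 0.588  -0.0395  0.1345] tool-shift [-0.0007  0.004   0.1078]
heading -85.62018154634951 z axis [-0.0326  0.4962 -0.8676] q [ 0.1011  0.886   0.3228  1.6414 -0.8505  1.0766 -0.5723] F [-0.0087 -0.7795 -0.1809] 0.5133066792655826 0.0
turn about tool z 0.007501747202031577
[320.1543646  152.02087736]
[319.29376298 201.23250932]
[318.50860991 246.12977955]
```

View pics/w5m.png

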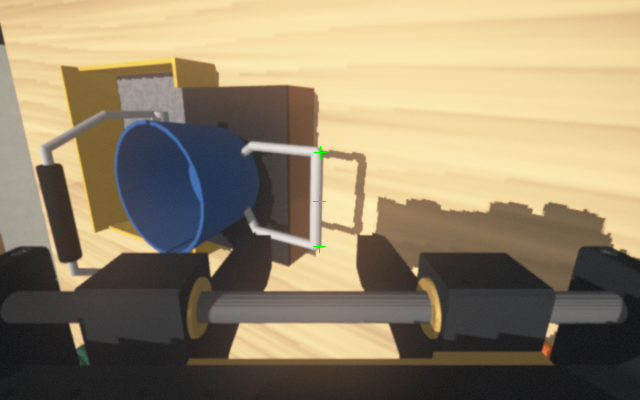

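The loop bar runs from (318,152) to (317,248), right on my predicted marks and between the fingers. I advance and grip.

```bash
python3 -m jog '[[[0,0.001,0.015,0,0,0],[0,0.001,0.02,0,0,0],[0,0.001,0.02,0,0,0],[0,0.001,0.02,0,0,0],[0,0,0.015,0,0,0],[0,0,0.01,0,0,0],[0,0,0.006,0,0,0],[0,0,0,0,0,0]]]'
python3 -m jog '[[[0,0,0,0,0,0],[0,0,0,0,0,0],[0,0,0,0,0,0],[0,0,0,0,0,0],[0,0,0,0,0,0]]]' 0 30
python3 rel.py 0.584 0.0105 0.039
```

```text
clock: 23.85
tool_pos: [0.5859, 0.0084, 0.0415]
eef_rot: [0.966, 0.036, -0.006, -0.257]
contact_force: [0.0, 0.4, 0.1]
opening: 0.511
finger_force: 0.0
clock: 24.48
tool_pos: [0.5857, 0.0102, 0.042]
eef_rot: [0.965, 0.036, -0.006, -0.259]
contact_force: [-0.0, 5.3, 1.9]
opening: 0.098
finger_force: 30.0
t 24.48 pos [0.5857 0.0102 0.042 ] tool-shift [-0.0016  0.0011  0.0028]
heading -85.58417024676204 z axis [-0.0306  0.4986 -0.8663] q [ 0.0904  0.9967  0.1962  1.7183 -0.9487  0.8644 -0.4939] F [-0.0341  5.2844  1.9193] 0.09800507934204021 29.99611258506775
```

Run:
```python
from h import *
M=R.from_quat(get_state()['eef_rot']).as_matrix(); yaw=np.radians(93.95); px=np.array([np.cos(yaw),np.sin(yaw),0])
def P(t):
    t=np.radians(t); x,z=-.187,.028; return px*(x*np.cos(t)+z*np.sin(t))+np.array([0,0,-x*np.sin(t)+z*np.cos(t)])
th=[0,1,3,6,10,14,18,22,26,30,34,38,42,46,50,54,58,62,66,70,74,78,82,86,90,94,97,99,100]
for a,b in zip(th,th[1:]): print(b,(M.T@(P(b)-P(a))).round(4).tolist())
```

```text
1 [0.0, -0.0021, -0.0026]
3 [0.0, -0.0043, -0.005]
6 [0.0001, -0.0067, -0.0072]
10 [0.0001, -0.0096, -0.0091]
14 [0.0001, -0.0102, -0.0084]
18 [0.0001, -0.0107, -0.0077]
22 [0.0001, -0.0113, -0.0069]
26 [0.0001, -0.0117, -0.0061]
30 [0.0001, -0.0121, -0.0053]
34 [0.0001, -0.0124, -0.0044]
38 [0.0001, -0.0127, -0.0035]
42 [0.0001, -0.0129, -0.0026]
46 [0.0001, -0.0131, -0.0017]
50 [0.0001, -0.0132, -0.0008]
54 [0.0001, -0.0132, 0.0001]
58 [0.0001, -0.0132, 0.001]
62 [0.0001, -0.0131, 0.0019]
66 [0.0001, -0.0129, 0.0029]
70 [0.0001, -0.0127, 0.0037]
74 [0.0001, -0.0124, 0.0046]
78 [0.0001, -0.012, 0.0055]
82 [0.0001, -0.0116, 0.0063]
86 [0.0001, -0.0111, 0.0071]
90 [0.0, -0.0106, 0.0078]
94 [0.0, -0.01, 0.0086]
97 [0.0, -0.0071, 0.0069]
99 [0.0, -0.0045, 0.0048]
100 [0.0, -0.0022, 0.0025]
```

```bash
python3 -m jog '[[[0,-0.0021,-0.0026,0,0,0],[0,-0.0043,-0.005,0,0,0],[0,-0.0067,-0.0072,0,0,0],[0,-0.0096,-0.0091,0,0,0],[0,-0.0102,-0.0084,0,0,0],[0,-0.0107,-0.0077,0,0,0]]]'
python3 -m jog '[[[0,-0.0113,-0.0069,0,0,0],[0,-0.0117,-0.0061,0,0,0],[0,-0.0121,-0.0053,0,0,0],[0,-0.0124,-0.0044,0,0,0]]]'
python3 rel.py 0.584 0.0105 0.039
python3 - <<'E'
from h import *
save('scene','s6.png')
E
```

```text
clock: 25.22
tool_pos: [0.5847, 0.0248, 0.099]
eef_rot: [0.966, 0.035, -0.005, -0.256]
contact_force: [0.2, -1.4, -2.2]
opening: 0.099
finger_force: 30.0
clock: 25.72
tool_pos: [0.5822, 0.0553, 0.1424]
eef_rot: [0.966, 0.035, -0.005, -0.256]
contact_force: [0.7, -4.3, 1.3]
opening: 0.102
finger_force: 30.0
t 25.73 pos [0.5822 0.0553 0.1424] tool-shift [-0.0023  0.0902  0.0676]
heading -85.65660238715992 z axis [-0.0278  0.4947 -0.8686] q [-0.0167  0.8296  0.252   1.7408 -0.8946  0.9533 -0.658 ] F [ 0.6767 -4.335   1.2873] 0.10157839940552381 29.99915063381195
```

Forces are low and the bar is still held, so I go on over the top.

```bash
python3 -m jog '[[[0,-0.0127,-0.0035,0,0,0],[0,-0.0129,-0.0026,0,0,0],[0,-0.0131,-0.0017,0,0,0],[0,-0.0132,-0.0008,0,0,0],[0,-0.0132,0,0,0,0],[0,-0.0132,0.001,0,0,0],[0,-0.0131,0.0019,0,0,0],[0,-0.0129,0.0029,0,0,0],[0,-0.0127,0.0037,0,0,0]]]'
python3 -m jog '[[[0,-0.0124,0.0046,0,0,0],[0,-0.012,0.0055,0,0,0],[0,-0.0116,0.0063,0,0,0],[0,-0.0111,0.0071,0,0,0],[0,-0.0106,0.0078,0,0,0],[0,-0.01,0.0086,0,0,0],[0,-0.0071,0.0069,0,0,0],[0,-0.0045,0.0048,0,0,0],[0,-0.0022,0.0025,0,0,0],[0,0,0,0,0,0],[0,0,0,0,0,0],[0,0,0,0,0,0]]]'
python3 rel.py 0.584 0.0105 0.039
python3 - <<'E'
from h import *
s=save('scene','s7.png'); t=save('top','t7.png')
# gray ball-like/blue pail blobs by code
for n,d in(('s',s),('t',t)):
    f=d['frame'].astype(int); h=cv2.cvtColor(d['frame'],cv2.COLOR_RGB2HSV)
    m=((h[...,0]>100)&(h[...,0]<125)&(h[...,1]>120)).astype('uint8'); k,l,st,c=cv2.connectedComponentsWithStats(m)
    print(n,[(st[i].tolist()) for i in range(1,k) if st[i,4]>150])
t0=cv2.imread('pics/top1.png').astype(int);t1=cv2.imread('pics/t7.png').astype(int)
for nm,x0 in(('top1.png','t7.png'),('scene1.png','s7.png')):
    a=cv2.imread('pics/'+nm,0).astype(int);b=cv2.imread('pics/'+x0,0).astype(int)
    m=(abs(a-b)>25).astype('uint8');k,l,st,c=cv2.connectedComponentsWithStats(m)
    print(nm,[st[i].tolist() for i in range(1,k) if st[i,4]>60])
E
```

```text
clock: 26.9
tool_pos: [0.5735, 0.1593, 0.1987]
eef_rot: [0.966, 0.036, -0.006, -0.257]
contact_force: [0.1, -1.8, 1.5]
opening: 0.1
finger_force: 30.0
clock: 28.4
tool_pos: [0.5672, 0.2548, 0.1923]
eef_rot: [0.966, 0.035, -0.006, -0.257]
contact_force: [0.7, 0.7, 1.9]
opening: 0.098
finger_force: 30.2
t 28.4 pos [0.5672 0.2548 0.1923] tool-shift [-0.0018  0.2887  0.0113]
heading -85.66877757980717 z axis [-0.0291  0.4961 -0.8678] q [-0.3293  0.7271  0.1982  1.7716 -0.9452  0.8381 -0.9606] F [0.7321 0.7282 1.8526] 0.09845148574892419 30.22429458796978
s [[319, 0, 49, 29, 1337], [496, 86, 22, 20, 221], [473, 188, 84, 72, 4575]]
t [[87, 198, 66, 38, 1303]]
top1.png [[0, 47, 163, 348, 25995], [183, 209, 103, 191, 9241], [420, 225, 116, 92, 5405]]
scene1.png [[475, 0, 108, 93, 5103], [583, 64, 51, 55, 1085], [346, 87, 13, 14, 61], [402, 96, 235, 184, 12373], [357, 101, 36, 19, 285], [201, 118, 60, 83, 2658], [358, 120, 50, 117, 3651], [172, 163, 26, 21, 88], [202, 167, 14, 22, 132], [176, 170, 17, 14, 79], [559, 260, 20, 15, 112]]
```

Run:
```python
from h import *
for f,(u0,u1,v0,v1),r in(('t7.png',(0,240,110,290),(7,12)),('s7.png',(440,640,180,320),(7,15)),('s6.png',(440,640,180,320),(7,15)),('t4.png',(0,300,110,290),(7,12))):
    g=cv2.imread('pics/'+f,0)[v0:v1,u0:u1]
    c=cv2.HoughCircles(cv2.medianBlur(g,3),cv2.HOUGH_GRADIENT,1,15,param1=80,param2=11,minRadius=r[0],maxRadius=r[1])
    print(f,[] if c is None else [(a+u0,b+v0,q) for a,b,q in c[0].round(1)])
a=cv2.imread('pics/scene1.png',0);b=cv2.imread('pics/s7.png',0)
d=cv2.absdiff(a,b)[195:300:4,460:636:4]
for i,r in enumerate(d): print(195+4*i,''.join('#' if x>25 else '+' if x>12 else '.' for x in r))
```

```text
t7.png []
s7.png [(np.float32(573.5), np.float32(262.5), np.float32(9.6)), (np.float32(571.5), np.float32(238.5), np.float32(14.4)), (np.float32(545.5), np.float32(261.5), np.float32(14.4)), (np.float32(557.5), np.float32(190.5), np.float32(9.3)), (np.float32(574.5), np.float32(209.5), np.float32(11.0))]
s6.png [(np.float32(498.5), np.float32(212.5), np.float32(14.4)), (np.float32(490.5), np.float32(227.5), np.float32(9.6))]
t4.png [(np.float32(197.5), np.float32(196.5), np.float32(8.0)), (np.float32(194.5), np.float32(175.5), np.float32(9.1)), (np.float32(250.5), np.float32(166.5), np.float32(9.1))]
195 ......#################.....................
199 .....######.++++#..+.+#.....................
203 .....######.....#...........................
207 +...#######...+##+..........................
211 ++..#######..+.+#.......#+..................
215 ++..########++###+.......#..................
219 ++..###########+#####+#####+................
223 +..###################+++.##................
227 +.+#####################..##+...............
231 .++.####################...##...............
235 ....####################...##+..............
239 ....####################..#####.............
243 ....+##################.#.####+.............
247 .....##############+.####.+####.............
251 .....##############+.##+##+..+##............
255 .....##############+#.+###+##...............
259 ......########..###...##..+.####............
263 ......########.........####.+###............
267 ......#########.........####.+##............
271 .........+#####.........#.###++.............
275 ............###......##.....................
279 ................+++++.......................
283 ............................................
287 ............................................
291 ............................................
295 ............................................
299 ............................................
```

The pail is past 95° and ball-like changes show in the tray near scene (573,262). I now bring it back along the reversed arc.

```bash
python3 -m jog '[[[0,0.0022,-0.0025,0,0,0],[0,0.0045,-0.0048,0,0,0],[0,0.0071,-0.0069,0,0,0],[0,0.01,-0.0086,0,0,0],[0,0.0106,-0.0078,0,0,0],[0,0.0111,-0.0071,0,0,0],[0,0.0116,-0.0063,0,0,0],[0,0.012,-0.0055,0,0,0],[0,0.0124,-0.0046,0,0,0]]]'
python3 -m jog '[[[0,0.0127,-0.0037,0,0,0],[0,0.0129,-0.0029,0,0,0],[0,0.0131,-0.0019,0,0,0],[0,0.0132,-0.001,0,0,0],[0,0.0132,0,0,0,0],[0,0.0132,0.0008,0,0,0],[0,0.0131,0.0017,0,0,0],[0,0.0129,0.0026,0,0,0],[0,0.0127,0.0035,0,0,0]]]'
python3 -m jog '[[[0,0.0124,0.0044,0,0,0],[0,0.0121,0.0053,0,0,0],[0,0.0117,0.0061,0,0,0],[0,0.0113,0.0069,0,0,0],[0,0.0107,0.0077,0,0,0],[0,0.0102,0.0084,0,0,0],[0,0.0096,0.0091,0,0,0],[0,0.0067,0.0072,0,0,0],[0,0.0043,0.005,0,0,0],[0,0,0,0,0,0]]]'
python3 rel.py 0.5857 0.0102 0.042
```

```text
clock: 29.62
tool_pos: [0.5752, 0.1583, 0.2007]
eef_rot: [0.965, 0.036, -0.004, -0.259]
contact_force: [-0.3, 1.3, 9.6]
opening: 0.101
finger_force: 30.2
clock: 30.75
tool_pos: [0.5891, 0.0431, 0.1442]
eef_rot: [0.968, 0.032, 0.003, -0.249]
contact_force: [2.1, -13.3, 13.2]
opening: 0.091
finger_force: 28.3
clock: 32.0
tool_pos: [0.5854, 0.0092, 0.0443]
eef_rot: [0.966, 0.036, -0.006, -0.257]
contact_force: [0.3, -3.0, 0.1]
opening: 0.081
finger_force: 29.5
t 32.0 pos [0.5854 0.0092 0.0443] tool-shift [0.0004 0.0003 0.0025]
heading -85.66049588450223 z axis [-0.0307  0.4965 -0.8675] q [ 0.1127  0.9876  0.1558  1.7175 -0.9105  0.8414 -0.5276] F [ 0.2812 -3.0332  0.105 ] 0.08067883304272784 29.485107958316803
```

```bash
cat > chk.py <<'E'
from h import *
import sys
def blob(f):
    h=cv2.cvtColor(cv2.imread('pics/'+f),cv2.COLOR_BGR2HSV)
    m=((h[...,0]>100)&(h[...,0]<125)&(h[...,1]>120)).astype('uint8')
    k,l,st,c=cv2.connectedComponentsWithStats(m); return [(st[i].tolist(),c[i].round(1).tolist()) for i in range(1,k) if st[i,4]>150]
n=sys.argv[1]; save('scene','s%s.png'%n); save('top','t%s.png'%n)
for f in('s4.png','t4.png','s%s.png'%n,'t%s.png'%n): print(f,blob(f))
a=cv2.imread('pics/scene1.png',0);b=cv2.imread('pics/s%s.png'%n,0)
d=cv2.absdiff(a,b)[135:315:4,384:640:4]
for i,r in enumerate(d): print(135+4*i,''.join('#' if x>25 else '+' if x>12 else '.' for x in r))
E
python3 chk.py 8
```

```text
s4.png [([319, 0, 49, 29, 1275], [341.9, 14.1]), ([496, 71, 14, 29, 213], [502.7, 83.9]), ([518, 72, 28, 33, 396], [532.2, 93.6]), ([417, 181, 78, 76, 3909], [452.6, 215.8])]
t4.png [([157, 148, 59, 79, 2050], [183.9, 196.3]), ([129, 188, 31, 40, 551], [142.6, 204.4])]
s8.png [([319, 0, 49, 29, 1365], [343.5, 13.7]), ([496, 71, 50, 34, 961], [518.7, 91.5]), ([413, 178, 78, 77, 4061], [448.4, 213.9])]
t8.png [([154, 146, 63, 35, 1242], [180.9, 161.6]), ([131, 157, 17, 43, 408], [139.2, 178.3])]
135 +++++++++++++++++++++++++++#####........######++++++++++++++++++
139 ++++++++++++++++++++++++++++++##.......############+++++++++++++
143 +++++++++++++++++++++++++++++++........##############+++++++++++
147 +++++++++++++++++++++++++++++++.......+##############+++++++++++
151 ++.#++++++++++++++++.+++++++++........++++#############+++++++++
155 .####+++++++++++++###+++++++.........++++++++############+++++++
159 #####++++++++++++#.###++++++.........+++++++++++++######+######+
163 #####+++++++++++##+###+++++++.......+++++++++++++++++####++#####
167 #####+++++++++++#++###++++++++......+++++++++
[... 1803 characters left out ...]
.......+++
275 ++........................++++++++++++++++++++++##...........+++
279 ++........................++.+++++++++++++++++++++++..........++
283 ++.........................+++++++.+++++++++.+.+++++...........+
287 +++........................+++.+++++++.++++++++++++++..........+
291 ++++++++...................++++++++++++++++++++++++..+..........
295 ++++++++++++++++++++..........+++++++++++++++++++.++++..........
299 +++++++++++++++++++++++....+..........+......++++++++++++.......
303 ++++++++++++++++++++++++......+.....+....+................+++++.
307 ++++++++++++++++++++++++......................+................+
311 +++++++++++++++++++++++++...........................+.........++
```

Two ball-sized changes sit in the tray near scene (570,248) and (578,264). The pail has shifted under 1 cm. I'll set it down fully, release and back out.

```bash
python3 -m jog '[[[0,0.001,0.0012,0,0,0],[0,0.001,0.0012,0,0,0],[0,0,0,0,0,0]]]'
python3 -m jog '[[[0,0,0,0,0,0],[0,0,0,0,0,0],[0,0,0,0,0,0],[0,0,0,0,0,0],[0,0,0,0,0,0],[0,0,-0.005,0,0,0],[0,0,-0.01,0,0,0],[0,0,-0.02,0,0,0],[0,0,-0.03,0,0,0],[0,0,-0.03,0,0,0],[0,0,-0.03,0,0,0],[0,0,-0.03,0,0,0]]]' 0.04
python3 -m jog '[[[0,0.03,-0.03,0,0,0],[0,0.04,-0.03,0,0,0],[0,0.04,-0.03,0,0,0],[0,0.04,-0.03,0,0,0],[0,0.04,-0.02,0,0,0],[0,0.04,0,0,0,0],[0,0.03,0,0,0,0],[0,0,0,0,0,0],[0,0,0,0,0,0]]]'
python3 chk.py 9 | head -4
python3 - <<'E'
from h import *
np.set_printoptions(precision=4,suppress=True)
print(get_state()['tool_pos'])
for f,(u0,u1,v0,v1),r in(('t9.png',(0,160,110,290),(7,12)),('t9.png',(110,260,130,270),(7,12)),('s9.png',(500,640,190,320),(7,13))):
    g=cv2.imread('pics/'+f,0)[v0:v1,u0:u1]
    c=cv2.HoughCircles(g,cv2.HOUGH_GRADIENT,1,12,param1=100,param2=13,minRadius=r[0],maxRadius=r[1])
    for a,b,q in ([] if c is None else c[0][:5]): print(f,a+u0,b+v0,q,atz(f,a+u0,b+v0,.025))
# bail: dark pixels in scene, blue blob outline extremes
h=cv2.cvtColor(cv2.imread('pics/t9.png'),cv2.COLOR_BGR2HSV)
m=((h[...,0]>100)&(h[...,0]<125)&(h[...,1]>120)).astype('uint8')
pts=np.argwhere(m[100:300,60:300])[:,::-1]+[60,100]
(c,rr)=cv2.minEnclosingCircle(pts.astype(np.float32)); print(c,rr,atz('t9.png',*c,.13))
E
```

```text
clock: 32.48
tool_pos: [0.5857, 0.0087, 0.0418]
eef_rot: [0.966, 0.036, -0.006, -0.257]
contact_force: [-0.3, -2.3, -0.1]
opening: 0.084
finger_force: 29.5
clock: 33.98
tool_pos: [0.5904, -0.0702, 0.1784]
eef_rot: [0.966, 0.035, -0.005, -0.256]
contact_force: [0.1, -0.4, -0.2]
opening: 0.451
finger_force: 0.0
clock: 35.1
tool_pos: [0.612, -0.3624, 0.17]
eef_rot: [0.966, 0.036, -0.005, -0.257]
contact_force: [0.6, 0.3, -0.1]
opening: 0.455
finger_force: 0.0
s4.png [([319, 0, 49, 29, 1275], [341.9, 14.1]), ([496, 71, 14, 29, 213], [502.7, 83.9]), ([518, 72, 28, 33, 396], [532.2, 93.6]), ([417, 181, 78, 76, 3909], [452.6, 215.8])]
t4.png [([157, 148, 59, 79, 2050], [183.9, 196.3]), ([129, 188, 31, 40, 551], [142.6, 204.4])]
s9.png [([319, 0, 49, 29, 1275], [341.9, 14.1]), ([496, 71, 49, 34, 960], [518.7, 91.5]), ([413, 179, 76, 76, 3555], [449.5, 213.1])]
t9.png [([160, 147, 61, 82, 3649], [188.2, 186.8]), ([134, 152, 33, 76, 1137], [147.2, 191.6])]
[ 0.6126 -0.3618  0.1703]
t9.png 47.5 188.5 7.8 [0.5875 0.3635 0.025 ]
t9.png 51.5 213.5 10.3 [0.5445 0.3558 0.025 ]
t9.png 228.5 170.5 11.4 [0.6127 0.0547 0.025 ]
s9.png 578.5 260.5 12.4 [0.579 0.363 0.025]
s9.png 567.5 249.5 12.4 [0.555  0.3524 0.025 ]
(185.95591735839844, 189.19595336914062) 52.45197677612305 [0.5701 0.0994 0.13  ]
```

Two balls are located in the tray from both views, at about (0.58,0.363) and (0.55,0.354). The pail's outline matches its earlier upright stance, about 1 cm or less from the riser's centre. Handing in.

```bash
python3 -c "
from plant import *
print(finish_job())"
```

```text
the job is handed in; nothing more can be done
None
```

I handed the job in at about 35 s. By image code, both balls lie in the yellow tray and the empty blue pail stands upright near the riser's middle, released. No verdict came back.

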